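# Make up the fittings for a pipe job

### The job

Make up the fittings for a pipe job: from the iron fittings on the bench put the tee into the six-sided dish, the right-angle elbow into the square dish, the straight coupling lengthwise into the long narrow dish and the floor flange, collar up, into the round dish, all in the blue tray. Each must lie flat on the floor of its dish, the same side up as now, clear of the rim and let go. Leave the look-alikes, the four-way cross and the shallow bend, where they lie.

Things in the scene. Friction and masses are not known exactly. Their poses are not given: they have to be found in the camera images.
- tee: Dark iron fitting lying flat, 32 mm high; round sockets 32 mm thick with a thin bright band at each open end. Three-way: run 64 mm long along x, one branch from its middle to +y. Outline 64 x 52 mm (x, y). Origin mid-outline, 16 mm above its support, z up; run axis at y = -10, its back at y = -26, branch end face at y = +26 mm. Grip across these two, along y at x = 0 (52 mm).
- elbow: Dark iron fitting lying flat, 32 mm high; round sockets 32 mm thick with a thin bright band at each open end. Right angle: two equal legs along +x and +y. Outline 52 x 52 mm. Origin mid-outline, 16 mm above its support, z up; leg axes cross at (-10, -10) mm, backs at -26, open end faces at +26 mm. Grip along x between back and end face, at y = -7 mm (52 mm).
- coupling: Dark iron straight coupling: eight-sided bar 56 mm long (its x, level), 32 mm across flats, lying on a flat, a dark bore at each end. Origin at its centre, 16 mm above its support. Grip across the flats, square to x (32 mm).
- flange: Dark iron floor flange, plate down: round plate 68 mm in diameter, 8 mm thick, four small holes; on its middle a round collar 32 mm in diameter, its top 36 mm above the underside. Origin: centre of the underside, z up. Grip it by the collar.
- cross: Look-alike of the tee, to be left: dark iron four-way cross, 68 x 68 mm, 32 mm high, arms along its x and y. Origin at its centre, 16 mm above the bench.
- bend: Look-alike of the elbow, to be left: dark iron shallow bend whose two 38 mm legs make an obtuse angle of 135 degrees. About 82 x 42 mm, 32 mm high. Origin near its middle, 16 mm above the bench.
- dish_six: Shallow six-sided dish, the largest, for the tee. Bare metal, floor 3 mm thick, rim 11 mm above its underside, walls 3 mm. Fixed in the blue tray, underside 3 mm above the bench. Origin: centre of underside, z up. Regular hexagon, 104 mm inside across flats; one pair of flats faces x and -x.
- dish_square: Shallow square dish, for the elbow. Bare metal, floor 3 mm thick, rim 11 mm above its underside, walls 3 mm. Fixed in the blue tray, underside 3 mm above the bench. Origin: centre of underside, z up. 80 x 80 mm inside, sides along x and y.
- dish_long: Shallow long narrow dish, for the coupling along it. Bare metal, floor 3 mm thick, rim 11 mm above its underside, walls 3 mm. Fixed in the blue tray, underside 3 mm above the bench. Origin: centre of underside, z up. Inside 82 mm along x, 52 mm along y.
- dish_round: Shallow round dish, for the flange. Bare metal, floor 3 mm thick, rim 11 mm above its underside, walls 3 mm. Fixed in the blue tray, underside 3 mm above the bench. Origin: centre of underside, z up. 92 mm inside diameter. The tray is 250 mm square, rim 14 mm high, and holds the four dishes two by two, 116 mm apart, in any arrangement.
Things that resemble listed ones, but are neither listed nor needed, are in the scene too. What is shaped like the elbow but orange or red is not meant.

How it is judged (in metres and radians):
At the end, for the whole second after the job is handed in: Tee in the six-sided, elbow in the square, coupling in the long, flange in the round dish: each within 30 mm of the dish centre seen from above, at most 3 mm above lying on its floor, level within 0.1 rad, at rest. Cross and bend within 25 mm of their starts (horizontal distance between tee and dish_six below 0.03 m and z of tee in the frame of dish_six below 0.022 m and linear speed of each of tee, elbow, coupling, flange below 0.02 m/s and angular speed of each of tee, elbow, coupling, flange below 0.2 rad/s and angle between each of tee, elbow, flange's own z axis and vertical below 0.1 rad and horizontal distance between elbow and dish_square below 0.03 m and z of elbow in the frame of dish_square below 0.022 m and horizontal distance between coupling and dish_long below 0.03 m and z of coupling in the frame of dish_long below 0.022 m and angle between coupling's own x axis and vertical between 1.47 and 1.67 rad and horizontal distance between flange and dish_round below 0.03 m and z of flange in the frame of dish_round below 0.006 m and distance of each of cross, bend from where it was at the start of the episode below 0.025 m); the robot touches nothing.
It fails at once if the cross is moved by more than 25 mm (distance of cross from where it was at the start of the episode above 0.025 m).
It fails at once if the shallow bend is moved by more than 25 mm (distance of bend from where it was at the start of the episode above 0.025 m).
It also fails if it takes over 102 s, if anything falls off the work surface, if the arm or the gripper's body presses on something with over 40 N, if the wrist force passes 120 N, or if a joint passes its speed limit or range.

### The arm

A 6-joint arm with a two-finger parallel gripper is mounted at the origin on the work surface. World frame = base frame: x ahead of the robot, y to its left, z up, the work surface at z = 0. Lengths are in mm, angles in rad, forces in N, time in s.
With the tool pointing down it reaches from about 350 to 800 mm from the base axis. Payload 7.3 kg.
Tool frame: the origin (TCP) lies midway between the tips of the shut fingers; the grasp point (between the pads) lies 19 mm behind it (r.tcp_to_grasp is the distance from the TCP to the grasp point, in mm); z points along the fingers, y is the line along which they close (so a half turn about z gives the same grasp; the last joint's range is limited). The gripper opens to 85 mm and grips with 20 to 120 N. Pads are 22 mm wide; open, the fingers measure 114 mm over their backs; the gripper's body (76 mm by 85 mm) begins 54 mm behind the grasp point. The pads swing forward as they close: fully open they stand 13 mm farther back than shut.
Start: joints at [-0.146, 0.342, 1.524, -0, 1.275, -0.146], TCP at [525.019, 0.02, 231.322] pointing down, gripper open.
Joint ranges: [-2.53, 2.53], [-0.77, 2.02], [0.04, 2.7], [-1, 4.14], [0.28, 2.66], [-3.11, 3.11]. Speed limits (rad/s): [2.57, 2.57, 3.14, 3.14, 3.14, 3.14].

### API

Orientations are given as a 3x3 rotation matrix whose columns are the frame's x, y, z axes.
In Python, from rig import r gives the robot as it stands. The module is installed in compiled form; this text tells all that it offers.
- The arm moves only by the shell command python3 -m crank 'ROWS'. ROWS is JSON, a list of rows, each an object with "twist": the turn, a rotation vector about the tool's x, y, z scaled (see below), a list of three; "slide": the shift along the tool's x, y, z scaled (see below), a list of three; "gripper": the closure, from 0 (fully open) to 1 (shut). A call has 1 to 8 rows; each row shifts and turns the commanded pose from where the row before left it, along the tool's axes as they then stand; what a row does not reach is not made up. The controller multiplies each number of a shift by 0.04 m and each number of a turn by 8 degrees. A row lasts 1/10 s, in which the tool goes at most 50 mm and 8.59 degrees, less where a joint would pass 70% of its speed; a pose out of reach is approached as far as the arm can. A call with a number of a shift or a turn outside -1 to 1 is refused whole. A call with a gripper value outside its range is refused whole. The fingers move at their own pace and stop on an object; the grip force is fixed at half the most. Time passes only in rows, so rows that do not move let the fingers close. It gives the time, the measured TCP pose, the force, the opening and the grip force at its end, in the units of the state.
- r.sense(): the state, without advancing time (a new reading comes with each control period).
- r.get_image(name): name is "scene" or "side" or "wrist"; returns (picture, depth): 420x560x3 uint8, red, green, blue; 420x560 float32, mm along the optical axis (not along the pixel's ray), 0 where there is no reading.
- r.camera_info(name): a dict with "fx", "fy", "cx", "cy" (pixels), "R" (3x3) and "t" (3): a world point X has camera coordinates R X + t; the wrist camera has in their place "hand_eye" (4x4, takes a point from camera to tool coordinates, whose origin is the TCP and whose axes are the flange's). Camera axes: x right, y down, z forward; pixel columns grow to the right and rows downward; lengths in mm; the calibration is good to about 2 mm. A picture is of the moment at which its call begins: read the wrist's pose just before it. camera_info takes no time and is no camera call.
- r.job_done(): hands the job in; it is judged then, once.
The state is a dict: "time": time; "q": joint angles; "joint_vel": joint speeds; "joint_efforts": joint torques, N m; "position": TCP position; "orientation": TCP orientation; "contact_force": force on the tool from outside, world axes, zero at the start; "torque": the same for the moment, N m; "opening": opening from 0.0 (shut) to 1.0 (fully open); "grip_force": force on a finger pad.
Only numpy, scipy, OpenCV 4.12 (cv2) and the standard library are available. Lean on these libraries where they do the work, as an engineer would, in place of code of your own. Each camera call takes 0.05 s, during which the arm holds its last target. There are 200 camera calls.

## Working session

There is one attempt and no reset: what is moved stays moved. The work goes in short steps, Python scripts to look and compute and a shell command to move; the robot and the scene stay as the last step left them, time stands still between calls to the robot, and variables do not carry over. Pictures are saved under pics/ and viewed, at most 16 in all, crops included, and the job is handed in when it is done.

```bash
mkdir -p pics; python3 - <<'E'
from rig import r
import cv2,numpy as np
s=r.sense();print(s)
for n in ["scene","side","wrist"]:
    p,d=r.get_image(n);cv2.imwrite(f"pics/{n}0.png",p[...,::-1]);np.savez(f"{n}0.npz",p=p,d=d)
    print(n,r.camera_info(n))
E
```

```text
{'time': 0.0, 'q': array([-1.46023901e-01,  3.42744953e-01,  1.52499313e+00, -1.27585755e-05,
        1.27538803e+00, -1.45985076e-01]), 'joint_vel': array([-0.00047461, -0.00099382, -0.00025677, -0.00064639,  0.00114041,
        0.00017275]), 'joint_efforts': array([ 5.72253757e-04, -4.33677435e+01, -2.46005630e+01, -7.37992127e-05,
        7.83137977e-03, -1.18290802e-05]), 'position': array([5.24613431e+02, 6.26957809e-02, 2.30622751e+02]), 'orientation': array([[ 3.52621273e-05,  9.99998846e-01, -1.51891735e-03],
       [ 9.99999977e-01, -3.49415978e-05,  2.11051049e-04],
       [ 2.10997732e-04, -1.51892475e-03, -9.99998824e-01]]), 'contact_force': array([ 0.42303984, -0.19027043,  0.59012151]), 'torque': array([-0.05553536, -0.02676512, -0.03339611]), 'grip_force': 0.0, 'opening': 0.999058796265176}
scene {'fx': 520.6600413924176, 'fy': 520.6600413924176, 'cx': 283.3167109722993, 'cy': 206.5076141898332, 'R': array([[ 0.15495084,  0.98782454,  0.01388937],
       [ 0.85483745, -0.12701638, -0.50311009],
       [-0.49522032,  0.08983049, -0.86411071]]), 't': array([ -85.24180844
[... 152 characters left out ...]
([[ 7.84954084e-01, -6.19553833e-01, -3.67151500e-04],
       [-4.21464911e-01, -5.33547469e-01, -7.33276501e-01],
       [ 4.54108374e-01,  5.75743125e-01, -6.79930466e-01]]), 't': array([-392.93062192,  243.44246582,  924.53330021])}
wrist {'fx': 320.15862146986746, 'fy': 320.15862146986746, 'cx': 277.38398532021824, 'cy': 217.35524431244377, 'hand_eye': array([[ 1.10035410e-04, -9.49294664e-01, -3.14387703e-01,
         8.05789099e+01],
       [ 9.99999931e-01, -6.86938699e-06,  3.70741201e-04,
         7.77093860e-01],
       [-3.54102294e-04, -3.14387723e-01,  9.49294598e-01,
        -1.43879879e+02],
       [ 0.00000000e+00,  0.00000000e+00,  0.00000000e+00,
         1.00000000e+00]])}
```

View pics/scene0.png

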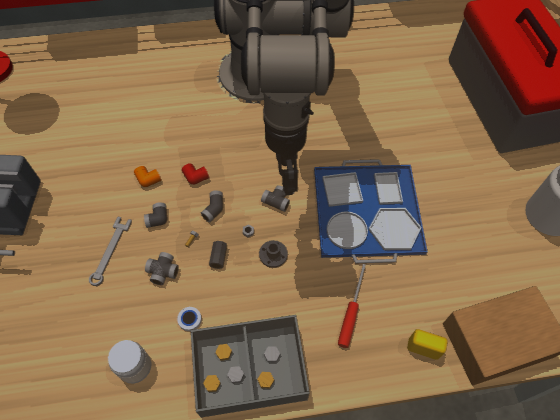

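View pics/side0.png

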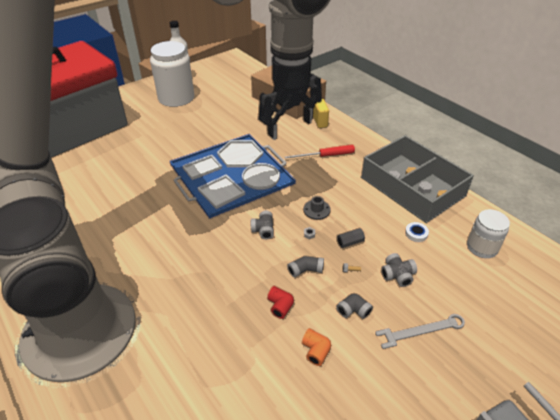

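View pics/wrist0.png

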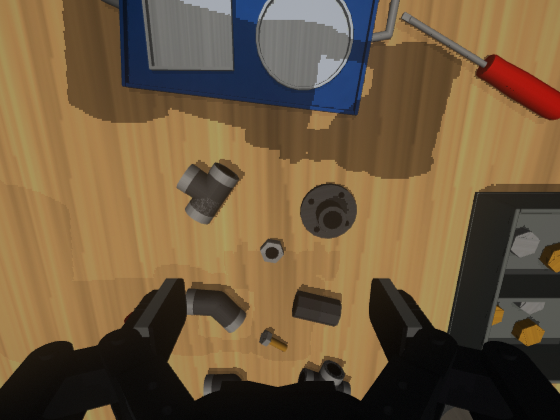

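The views show the tee at scene (276,199), elbow (156,215), coupling (218,254), flange (273,253), cross (162,267) and bend (213,206). The tray is at right, with the six-sided dish at (395,229), the round dish at (347,230), and two rectangular dishes at (343,188) and (388,188). I'll look closer with the wrist camera, first over the tray and then over the parts.

```bash
cat > h.py <<'E'
from rig import r
import cv2,numpy as np
def snap(n,tag):
    s=r.sense();p,d=r.get_image(n);c=r.camera_info(n)
    if n=="wrist":
        T=np.eye(4);T[:3,:3]=s["orientation"];T[:3,3]=s["position"];M=T@c["hand_eye"]
    else:
        M=np.eye(4);M[:3,:3]=c["R"].T;M[:3,3]=-c["R"].T@c["t"]
    cv2.imwrite(f"pics/{tag}.png",p[...,::-1])
    np.savez(f"{tag}.npz",p=p,d=d,M=M,K=[c["fx"],c["fy"],c["cx"],c["cy"]]);return load(tag)
def load(tag):
    z=np.load(f"{tag}.npz");return z["p"],z["d"],z["M"],z["K"]
def cloud(v):
    p,d,M,K=v;vv,uu=np.mgrid[:d.shape[0],:d.shape[1]]
    X=np.stack([(uu-K[2])/K[0]*d,(vv-K[3])/K[1]*d,d],-1)@M[:3,:3].T+M[:3,3]
    X[d==0]=np.nan;return X
def ray(v,uv,z):
    "pixels (n,2) -> world points on plane z"
    p,d,M,K=v;uv=np.asarray(uv,float).reshape(-1,2)
    D=np.c_[(uv[:,0]-K[2])/K[0],(uv[:,1]-K[3])/K[1],np.ones(len(uv))]@M[:3,:3].T;o=M[:3,3]
    return o+D*((z-o[2])/D[:,2])[:,None]
E
python3 -m crank '[{"twist":[0,0,0],"slide":[1,0,0],"gripper":0},{"twist":[0,0,0],"slide":[1,0,0],"gripper":0},{"twist":[0,0,0],"slide":[1,0,0],"gripper":0},{"twist":[0,0,0],"slide":[1,0,0],"gripper":0},{"twist":[0,0,0],"slide":[0,0,0],"gripper":0},{"twist":[0,0,0],"slide":[0,0,0],"gripper":0},{"twist":[0,0,0],"slide":[0,0,0],"gripper":0}]'
python3 -c "
from h import *
snap('wrist','wt')"
python3 -m crank '[{"twist":[0,0,0],"slide":[-1,0,0],"gripper":0},{"twist":[0,0,0],"slide":[-1,0,0],"gripper":0},{"twist":[0,0,0],"slide":[-1,0,0],"gripper":0},{"twist":[0,0,0],"slide":[-1,0,0],"gripper":0},{"twist":[0,0,0],"slide":[-1,0,0],"gripper":0},{"twist":[0,0,0],"slide":[-1,0,0],"gripper":0},{"twist":[0,0,0],"slide":[-1,0,0],"gripper":0},{"twist":[0,0,0],"slide":[-1,0,0],"gripper":0}]'
python3 -m crank '[{"twist":[0,0,0],"slide":[0,0,0],"gripper":0},{"twist":[0,0,0],"slide":[0,0,0],"gripper":0},{"twist":[0,0,0],"slide":[0,0,0],"gripper":0}]'
python3 -c "
from h import *
snap('wrist','wp');snap('scene','s1');snap('side','d1')"
```

```text
time: 0.85
position: [525.0, 159.2, 231.1]
orientation: [[0.0, 1.0, -0.0], [1.0, -0.0, -0.0], [-0.0, -0.0, -1.0]]
contact_force: [0.9, -1.2, 0.8]
opening: 1.003
grip_force: 0.0
time: 1.7
position: [524.2, -162.9, 231.5]
orientation: [[0.002, 1.0, 0.0], [1.0, -0.002, -0.0], [-0.0, 0.0, -1.0]]
contact_force: [0.3, -0.1, -0.8]
opening: 1.001
grip_force: 0.0
time: 2.0
position: [524.6, -159.8, 231.3]
orientation: [[0.001, 1.0, -0.0], [1.0, -0.001, 0.0], [0.0, -0.0, -1.0]]
contact_force: [0.6, 0.6, 0.3]
opening: 0.997
grip_force: 0.0
```

View pics/wt.png

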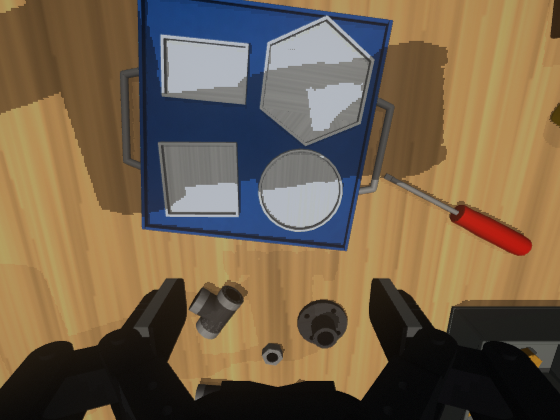

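View pics/wp.png

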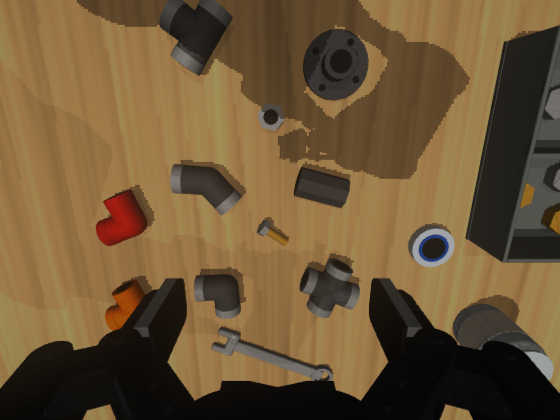

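wt shows the tray turned about 5°: long dish (205,68), hexagon (315,80), square (199,178), round (301,188). wp shows tee (197,35), flange (336,65), coupling (322,187), elbow (220,292), bend (206,187), cross (331,288). Next I'll fuse the depths into a height map.

```bash
python3 - <<'E'
from h import *
z=np.load("wrist0.npz");v=load("wp");M=np.eye(4)
M[:3,:3]=np.array([[0,1,-.0015],[1,0,.0002],[.0002,-.0015,-1]]);M[:3,3]=[524.8,0,231]
M=M@r.camera_info("wrist")["hand_eye"];np.savez("w0.npz",p=z["p"],d=z["d"],M=M,K=v[3])
x0,y0=350,-300;out=[]
for t in ["w0","wt","wp","s1","d1"]:
    v=load(t);X=cloud(v).reshape(-1,3);C=v[0].reshape(-1,3)
    k=np.isfinite(X[:,0])&(X[:,0]>350)&(X[:,0]<750)&(X[:,1]>-300)&(X[:,1]<300)&(X[:,2]<60)
    X=X[k];C=C[k];b=(X[:,2]<6)
    print(t,"bench z median",np.median(X[b,2]), "bins:")
    out.append(np.c_[X,C,np.full(len(X),len(out))])
A=np.vstack(out);np.save("A.npy",A)
H={}
for i in range(5):
    a=A[(A[:,6]==i)&(A[:,2]>12)&(A[:,3:6].max(1)<110)]
    g=np.zeros((400,600),np.uint8);g[(a[:,0]-x0).astype(int),(a[:,1]-y0).astype(int)]=255
    g=cv2.morphologyEx(g,cv2.MORPH_CLOSE,np.ones((5,5)))
    n,l,st,ce=cv2.connectedComponentsWithStats(g)
    for j in range(1,n):
        if 600<st[j,4]<6000:
            q=a[l[(a[:,0]-x0).astype(int),(a[:,1]-y0).astype(int)]==j]
            print(i,"c",ce[j][::-1].round(0)+[x0,y0],"box",st[j,:4],"area",st[j,4],"z95",np.percentile(q[:,2],97).round(1))
E
```

```text
w0 bench z median 1.7293413713322536 bins:
wt bench z median 1.6545587850970946 bins:
wp bench z median 1.3493761010464596 bins:
s1 bench z median 0.4602734256873191 bins:
d1 bench z median -0.2150001725187849 bins:
0 c [552. 127.] box [377   3 107 397] area 2899 z95 20.0
0 c [ 445. -156.] box [117  60  49  74] area 1788 z95 34.1
0 c [447.  -5.] box [257  64  70  68] area 2114 z95 34.2
0 c [ 574. -161.] box [116 194  46  63] area 1820 z95 34.5
0 c [ 598. -272.] box [  5 208  42  71] area 627 z95 32.1
0 c [586. -33.] box [251 220  32  32] area 806 z95 39.3
1 c [383. 200.] box [384   0 216 198] area 2086 z95 16.3
1 c [446.  -4.] box [260  64  68  68] area 1943 z95 33.9
1 c [586. 228.] box [487 169 105 106] area 626 z95 16.6
1 c [627. 194.] box [378 200 222 101] area 1834 z95 16.4
1 c [585. -33.] box [252 220  32  32] area 788 z95 38.9
2 c [ 444. -158.] box [109  58  57  76] area 2051 z95 33.9
2 c [445.  -5.] box [256  60  67  72] area 2503 z95 34.3
2 c [ 449. -288.] box [ 0 72 27 54] area 1236 z95 33.9
2 c [ 574. -161.] box [117 194  45  62] area 1823 z95 34.5
2 c [ 589. -282.] box [  0 203  46  76] area 2052 z95 34.0
2 c [585. -34.] box [250 220  32  33] area 801 z95 39.2
2 c [ 714. -237.] box [ 47 347  34  34] area 733 z95 17.8
3 c [ 447. -153.] box [114  60  54  73] area 1499 z95 34.4
3 c [447.   1.] box [260  64  69  69] area 2128 z95 34.4
3 c [ 451. -286.] box [ 0 70 29 56] area 1248 z95 34.2
3 c [ 575. -158.] box [119 191  45  66] area 1755 z95 34.8
3 c [ 591. -282.] box [  0 212  49  66] area 1738 z95 34.6
3 c [586. -31.] box [254 219  32  34] area 749 z95 40.3
4 c [ 438. -164.] box [113  54  46  62] area 1004 z95 32.8
4 c [446.  -8.] box [266  66  51  59] area 1316 z95 33.3
4 c [ 570. -167.] box [115 192  41  56] area 1247 z95 33.2
4 c [ 583. -287.] box [  0 201  40  58] area 995 z95 33.4
```

```bash
python3 - <<'E'
from h import *
x0,y0=350,-400;S=2
g=np.zeros((800,1000),np.uint8)
for t in ["w0","wp","wt","s1"]:
    v=load(t);X=cloud(v).reshape(-1,3);C=v[0].reshape(-1,3)
    k=np.isfinite(X[:,0])&(X[:,0]>350)&(X[:,0]<750)&(X[:,1]>y0)&(X[:,1]<100)&(X[:,2]<45)&(X[:,2]>15)
    if t=="s1": k&=X[:,1]<-200
    c=C.astype(int);k&=(c.max(1)-c.min(1)<45)
    X=X[k];np.add.at(g,(((X[:,0]-x0)*S).astype(int),((X[:,1]-y0)*S).astype(int)),1)
m=cv2.morphologyEx((g>0).astype(np.uint8)*255,cv2.MORPH_CLOSE,np.ones((7,7)))
m=cv2.morphologyEx(m,cv2.MORPH_OPEN,np.ones((9,9)))
im=cv2.cvtColor(m,cv2.COLOR_GRAY2BGR)
cs,_=cv2.findContours(m,cv2.RETR_EXTERNAL,cv2.CHAIN_APPROX_NONE)
for c in cs:
    A=cv2.contourArea(c)/S/S
    if not 500<A<5000: continue
    rc=cv2.minAreaRect(c);b=cv2.boxPoints(rc);cv2.drawContours(im,[b.astype(int)],0,(0,0,255),1)
    print("A",A,"ctr",np.round([rc[0][1]/S+x0,rc[0][0]/S+y0],1),"size",np.round(np.array(rc[1])/S,1),"corners xy",np.round(b[:,::-1]/S+[x0,y0],0).tolist())
cv2.imwrite("pics/map.png",im[100:600,50:850])
# dishes: bright inner floors in wt
v=load("wt");p=v[0];X=cloud(v)
hsv=cv2.cvtColor(p,cv2.COLOR_RGB2HSV)
blue=((hsv[...,0]>100)&(hsv[...,0]<130)&(hsv[...,1]>120)).astype(np.uint8)
bc=max(cv2.findContours(blue,0,1)[0],key=cv2.contourArea)
tray=np.zeros_like(blue);cv2.drawContours(tray,[cv2.convexHull(bc)],0,1,-1)
d=(tray&(1-blue)).astype(np.uint8)
d=cv2.morphologyEx(d,cv2.MORPH_OPEN,np.ones((5,5)))
for c in cv2.findContours(d,0,1)[0]:
    if cv2.contourArea(c)<2000: continue
    mm=np.zeros_like(d);cv2.drawContours(mm,[c],0,1,-1)
    zc=X[mm>0][:,2];mi=cv2.erode(mm,np.ones((15,15)))
    w=ray(v,c.reshape(-1,2),14)[:,:2].astype(np.float32)
    rc=cv2.minAreaRect(w);print("dish",cv2.minEnclosingCircle(w),rc,"floor z",np.nanmedian(X[mi>0][:,2]),"rim",np.nanpercentile(zc,98), cv2.contourArea(w))
E
```

```text
A 597.5 ctr [ 715.2 -239.5] size [26.5 29. ] corners xy [[702.0, -254.0], [702.0, -225.0], [728.0, -225.0], [728.0, -254.0]]
A 514.875 ctr [ 721.8 -232.8] size [35.6 51.5] corners xy [[721.0, -264.0], [693.0, -221.0], [723.0, -201.0], [751.0, -245.0]]
A 785.5 ctr [585.8 -33.5] size [30.5 32. ] corners xy [[570.0, -50.0], [570.0, -18.0], [601.0, -18.0], [601.0, -50.0]]
A 3204.5 ctr [ 590.3 -289.3] size [69.1 68. ] corners xy [[571.0, -334.0], [545.0, -271.0], [609.0, -245.0], [635.0, -308.0]]
A 1760.625 ctr [ 574.9 -161. ] size [33.1 57.3] corners xy [[598.0, -185.0], [543.0, -169.0], [552.0, -137.0], [607.0, -153.0]]
A 2117.25 ctr [ 449.  -299.7] size [53.1 55. ] corners xy [[425.0, -329.0], [420.0, -274.0], [473.0, -270.0], [478.0, -325.0]]
A 2669.5 ctr [441.5  -2.8] size [66.4 53.7] corners xy [[444.0, -45.0], [400.0, -15.0], [439.0, 40.0], [483.0, 9.0]]
A 2253.0 ctr [ 443.7 -158.4] size [43.5 81.2] corners xy [[470.0, -196.0], [398.0, -160.0], [417.0, -121.0], [490.0, -157.0]]
dish ((551.8457641601562, 151.65264892578125), 49.692501068115234) ((552.0332641601562, 151.95803833007812), (98.29547882080078, 97.56134033203125), 89.97901916503906) floor z 7.344584346797433 rim 15.919722279517885 7505.261884394335
dish ((436.94940185546875, 164.7567901611328), 60.91891860961914) ((436.7007751464844, 165.25775146484375), (86.94515228271484, 88.8995590209961), 89.86990356445312) floor z 7.311615895881289 rim 16.057495978598652 7544.656889769947
dish ((450.0892333984375, 279.72491455078125), 52.6509895324707) ((450.20623779296875, 279.90057373046875), (58.930755615234375, 89.70281982421875), 84.69071960449219) floor z 7.285399910889879 rim 16.18417138834582 5137.15402253205
dish ((565.3218383789062, 266.7608947753906), 63.387657165527344) ((565.3991088867188, 266.84332275390625), (126.58553314208984, 111.52420043945312), 81.75627136230469) floor z 7.228086712110155 rim 16.07554786744185 10560.120709502138
```

View pics/map.png

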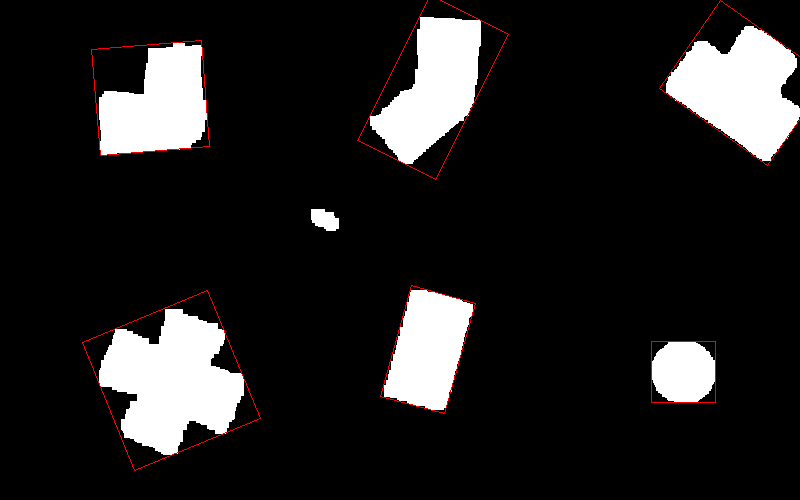

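The map confirms the tee (back edge lower-left, branch up-right), the elbow (corner at lower right), the coupling and the flange. Next I'll measure the finger geometry at the closures I'll use, since tip clearance over the dish rims matters.

```bash

cat > f.py <<'E'
from h import *
def fing(tag):
    v=load(tag);p,d,M,K=v;X=cloud(v);c=r.camera_info("wrist")["hand_eye"]
    T=M@np.linalg.inv(c);Y=(X-T[:3,3])@T[:3,:3]
    for s in (-1,1):
        k=np.isfinite(Y[...,0])&(s*Y[...,1]>0)&(np.abs(Y[...,1])<62)&(Y[...,2]>-40)&(Y[...,2]<45)&(np.abs(Y[...,0])<16)
        q=Y[k]
        print(tag,s,"x",np.percentile(q[:,0],[2,98]).round(1),"z99",np.percentile(q[:,2],[99,99.8]).round(1))
        for a in range(-30,12,6):
            e=q[(q[:,2]>a)&(q[:,2]<a+6)]
            if len(e)>5: print("  z",a,"y",np.percentile(e[:,1],[2,98]).round(1),len(e))
E
python3 -c "
from f import *
fing('wp')"
python3 -m crank '[{"twist":[0,0,0],"slide":[0,0,0],"gripper":0.39},{"twist":[0,0,0],"slide":[0,0,0],"gripper":0.39},{"twist":[0,0,0],"slide":[0,0,0],"gripper":0.39},{"twist":[0,0,0],"slide":[0,0,0],"gripper":0.39},{"twist":[0,0,0],"slide":[0,0,0],"gripper":0.39},{"twist":[0,0,0],"slide":[0,0,0],"gripper":0.39}]'
python3 -c "
from f import *
snap('wrist','f1');fing('f1')"
python3 -m crank '[{"twist":[0,0,0],"slide":[0,0,0],"gripper":0.62},{"twist":[0,0,0],"slide":[0,0,0],"gripper":0.62},{"twist":[0,0,0],"slide":[0,0,0],"gripper":0.62},{"twist":[0,0,0],"slide":[0,0,0],"gripper":0.62}]'
python3 -c "
from f import *
snap('wrist','f2');fing('f2')"
```

```text
wp -1 x [-10.3  11.2] z99 [-15.4 -14.4]
  z -30 y [-54.7 -41.4] 418
  z -24 y [-53.3 -41.5] 317
  z -18 y [-42.1 -41.5] 97
wp 1 x [-10.4  11.2] z99 [-15.3 -14.6]
  z -30 y [43.2 56.7] 420
  z -24 y [43.2 54.9] 324
  z -18 y [43.3 44. ] 88
time: 2.75
position: [525.0, -160.0, 231.3]
orientation: [[-0.0, 1.0, 0.0], [1.0, 0.0, -0.0], [-0.0, 0.0, -1.0]]
contact_force: [-0.1, 0.4, -0.3]
opening: 0.61
grip_force: 0.0
f1 -1 x [-10.   11.3] z99 [-6.2 -5. ]
  z -30 y [-38.5 -25. ] 372
  z -24 y [-38.3 -25. ] 308
  z -18 y [-38.1 -25. ] 269
  z -12 y [-33.6 -25. ] 154
  z -6 y [-25.2 -25. ] 16
f1 1 x [-10.   11.3] z99 [-5.9 -4.8]
  z -30 y [26.8 40.1] 361
  z -24 y [26.7 40.3] 306
  z -18 y [26.8 39.8] 277
  z -12 y [26.8 36.4] 148
  z -6 y [26.8 27.2] 20
time: 3.2
position: [525.0, -160.0, 231.3]
orientation: [[0.0, 1.0, 0.0], [1.0, -0.0, 0.0], [0.0, 0.0, -1.0]]
contact_force: [0.2, -0.2, 0.1]
opening: 0.377
grip_force: 0.0
f2 -1 x [-10.1  11.3] z99 [-4.1 -2.7]
  z -30 y [-28.5 -15.3] 314
  z -24 y [-28.6 -15.2] 280
  z -18 y [-28.5 -15.2] 245
  z -12 y [-27.5 -15.2] 179
  z -6 y [-17.2 -15.2] 35
f2 1 x [-10.1  11.2] z99 [-4.5 -2.7]
  z -30 y [17.  30.2] 307
  z -24 y [17.  30.4] 285
  z -18 y [17.  30.2] 236
  z -12 y [17. 29.] 180
  z -6 y [17.  17.2] 38
```

Tips stand about 13 mm back when open, 4 mm back at a 52 mm gap and 1.5 mm back at 32 mm, and they are chamfered. The fingers appear about 0.9 and 0.6 mm off-centre, so I subtract that from the positions. The coupling comes first: target (574,-161.6), turn -74.3°, TCP z 5.

```bash
python3 -m crank '[{"twist":[0,0,0],"slide":[-0.04,1,0],"gripper":0},{"twist":[0,0,0],"slide":[0,0.225,0.75],"gripper":0},{"twist":[-1,0,0],"slide":[0,0,0],"gripper":0}]' >/dev/null --help 2>&1; python3 -c "
from rig import r
s=r.sense();print(s['time'],s['position'],s['opening'])"
```

```text
3.25 [ 525.0091449  -159.99577755  231.31062454] 0.3810621419182866
```

That stray call, which had a wrong axis, was not executed. Now the correct rows.

```bash
python3 -m crank '[{"twist":[0,0,0],"slide":[-0.04,1,0],"gripper":0},{"twist":[0,0,0],"slide":[0,0.225,0.5],"gripper":0},{"twist":[0,0,-1],"slide":[0,0,0.4],"gripper":0},{"twist":[0,0,-1],"slide":[0,0,0.4],"gripper":0},{"twist":[0,0,-1],"slide":[0,0,0.4],"gripper":0},{"twist":[0,0,-1],"slide":[0,0,0.4],"gripper":0},{"twist":[0,0,-1],"slide":[0,0,0.4],"gripper":0},{"twist":[0,0,-1],"slide":[0,0,0.4],"gripper":0}]' | head -3
python3 -m crank '[{"twist":[0,0,-1],"slide":[0,0,0.4],"gripper":0},{"twist":[0,0,-1],"slide":[0,0,0.4],"gripper":0},{"twist":[0,0,-1],"slide":[0,0,0.2],"gripper":0},{"twist":[0,0,-0.3],"slide":[0,0,0],"gripper":0},{"twist":[0,0,0],"slide":[0,0,0],"gripper":0},{"twist":[0,0,0],"slide":[0,0,0],"gripper":0},{"twist":[0,0,0],"slide":[0,0,0],"gripper":0}]'
python3 -c "
from h import *
snap('wrist','c1')"
```

```text
time: 4.05
position: [574.1, -161.6, 114.7]
orientation: [[-0.747, 0.665, 0.0], [0.665, 0.747, -0.0], [-0.0, 0.0, -1.0]]
time: 4.75
position: [574.2, -161.7, 75.6]
orientation: [[-0.963, 0.27, 0.001], [0.27, 0.963, -0.0], [-0.001, -0.0, -1.0]]
contact_force: [-0.2, -0.1, 0.4]
opening: 0.999
grip_force: 0.0
```

View pics/c1.png

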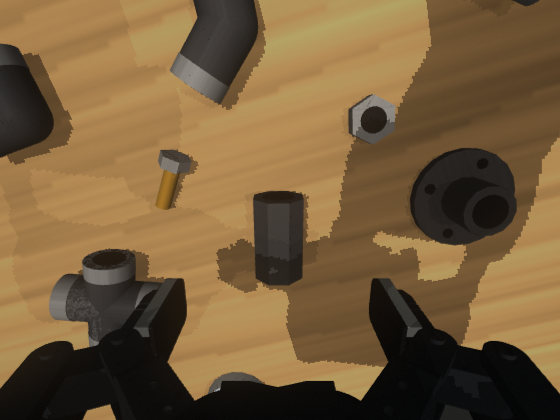

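c1 shows the coupling upright at (278,237), centred between the fingers, with the cross clear at left. Descending and gripping.

```bash
python3 -m crank '[{"twist":[0,0,0],"slide":[0,0,0.9],"gripper":0},{"twist":[0,0,0],"slide":[0,0,0.86],"gripper":0},{"twist":[0,0,0],"slide":[0,0,0],"gripper":1},{"twist":[0,0,0],"slide":[0,0,0],"gripper":1},{"twist":[0,0,0],"slide":[0,0,0],"gripper":1},{"twist":[0,0,0],"slide":[0,0,0],"gripper":1},{"twist":[0,0,0],"slide":[0,0,0],"gripper":1},{"twist":[0,0,0],"slide":[0,0,0],"gripper":1}]'
python3 -m crank '[{"twist":[0,0,0],"slide":[0,0,0],"gripper":1},{"twist":[0,0,0],"slide":[0,0,0],"gripper":1},{"twist":[0,0,0],"slide":[0,0,-0.9],"gripper":1},{"twist":[0,0,0],"slide":[0,0,-0.9],"gripper":1},{"twist":[0,0,0],"slide":[0,0,0],"gripper":1},{"twist":[0,0,-1],"slide":[0,0,0],"gripper":1},{"twist":[0,0,-0.22],"slide":[0,0,0],"gripper":1},{"twist":[0,0,0],"slide":[0,0,0],"gripper":1}]'
```

```text
time: 5.6
position: [575.5, -162.2, 7.3]
orientation: [[-0.963, 0.269, 0.004], [0.269, 0.963, -0.002], [-0.004, -0.001, -1.0]]
contact_force: [-0.5, -0.0, 7.4]
opening: 0.361
grip_force: 60.3
time: 6.4
position: [573.8, -161.5, 76.8]
orientation: [[-0.995, 0.102, -0.0], [0.102, 0.995, 0.0], [0.0, 0.0, -1.0]]
contact_force: [0.7, -0.2, -1.9]
opening: 0.358
grip_force: 60.0
```

Coupling held. Dish_long is at (449.3,279.3), which is 4.22 units in tool x and 10.65 in tool y; 12 rows.

```bash
python3 -m crank '[{"twist":[0,0,0],"slide":[0.35,0.89,0],"gripper":1},{"twist":[0,0,0],"slide":[0.35,0.89,0],"gripper":1},{"twist":[0,0,0],"slide":[0.35,0.89,0],"gripper":1},{"twist":[0,0,0],"slide":[0.35,0.89,0],"gripper":1},{"twist":[0,0,0],"slide":[0.35,0.89,0],"gripper":1},{"twist":[0,0,0],"slide":[0.35,0.89,0],"gripper":1},{"twist":[0,0,0],"slide":[0.35,0.89,0],"gripper":1},{"twist":[0,0,0],"slide":[0.35,0.89,0],"gripper":1}]'|sed -n 2p
python3 -m crank '[{"twist":[0,0,0],"slide":[0.35,0.89,0],"gripper":1},{"twist":[0,0,0],"slide":[0.35,0.89,0],"gripper":1},{"twist":[0,0,0],"slide":[0.35,0.89,0],"gripper":1},{"twist":[0,0,0],"slide":[0.37,0.86,0],"gripper":1},{"twist":[0,0,0],"slide":[0,0,0],"gripper":1},{"twist":[0,0,0],"slide":[0,0,0],"gripper":1},{"twist":[0,0,0],"slide":[0,0,0],"gripper":1}]'
python3 -c "
from h import *
snap('wrist','c2')"
```

```text
position: [490.9, 134.5, 76.9]
time: 7.9
position: [449.6, 278.6, 76.7]
orientation: [[-0.995, 0.103, -0.0], [0.103, 0.995, -0.0], [0.0, -0.0, -1.0]]
contact_force: [0.1, -0.4, -1.6]
opening: 0.354
grip_force: 60.1
```

View pics/c2.png

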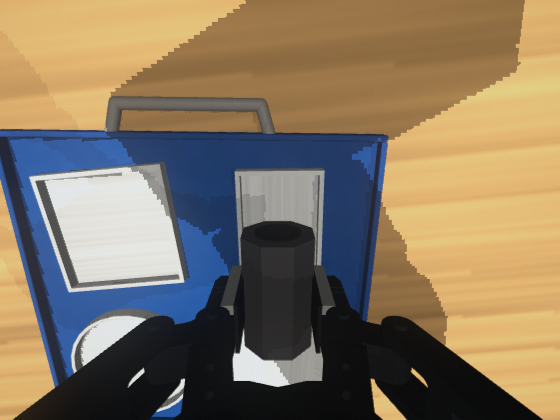

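c2 shows the coupling aligned with and centred on the long dish (dish columns 233–325). Lowering to TCP z 14 and letting go.

```bash
python3 -m crank '[{"twist":[0,0,0],"slide":[0,0,0.6],"gripper":1},{"twist":[0,0,0],"slide":[0,0,0.6],"gripper":1},{"twist":[0,0,0],"slide":[0,0,0.36],"gripper":1},{"twist":[0,0,0],"slide":[0,0,0],"gripper":1},{"twist":[0,0,0],"slide":[0,0,0],"gripper":1},{"twist":[0,0,0],"slide":[0,0,0],"gripper":0.3},{"twist":[0,0,0],"slide":[0,0,0],"gripper":0.3},{"twist":[0,0,0],"slide":[0,0,0],"gripper":0.3}]'
python3 -m crank '[{"twist":[0,0,0],"slide":[0,0,0],"gripper":0.3},{"twist":[0,0,0],"slide":[0,0,-0.6],"gripper":0.2},{"twist":[0,0,0],"slide":[0,0,-1],"gripper":0},{"twist":[0,0,0],"slide":[0,0,-0.4],"gripper":0},{"twist":[0,0,0],"slide":[0,0,0],"gripper":0},{"twist":[0,0,0],"slide":[0,0,0],"gripper":0}]'
python3 -c "
from h import *
v=snap('wrist','c3');X=cloud(v);k=(X[...,2]>25)&(X[...,2]<50)&(abs(X[...,0]-449)<45)&(abs(X[...,1]-279)<40)
print(np.nanpercentile(X[k],[2,50,98],axis=0).round(1))"
```

```text
time: 8.75
position: [449.8, 279.3, 14.9]
orientation: [[-0.995, 0.102, 0.001], [0.102, 0.995, 0.0], [-0.001, 0.0, -1.0]]
contact_force: [1.1, 0.3, 0.5]
opening: 0.705
grip_force: 0.0
time: 9.35
position: [449.2, 279.3, 94.2]
orientation: [[-0.995, 0.102, 0.0], [0.102, 0.995, -0.0], [-0.0, -0.0, -1.0]]
contact_force: [-0.5, -0.3, 0.2]
opening: 1.004
grip_force: 0.0
[[420.7 262.9  28.9]
 [446.  279.   37.8]
 [476.  294.8  40.3]]
```

View pics/c3.png

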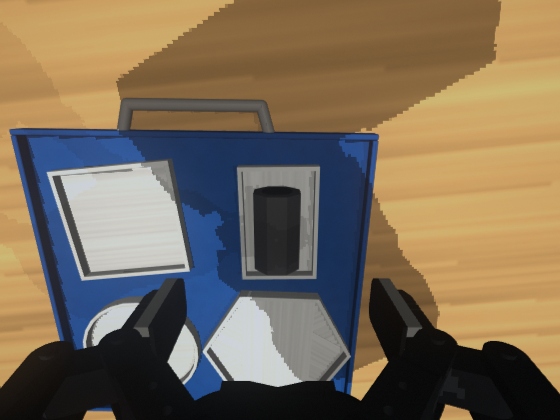

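c3 shows the coupling flat in the long dish, at (277,230) in the picture. Now the flange at (584.9,-34.1): -4.18 in tool x, -7.45 in tool y.

```bash
python3 -m crank '[{"twist":[0,0,0],"slide":[-0.46,-0.83,0],"gripper":0},{"twist":[0,0,0],"slide":[-0.46,-0.83,0],"gripper":0},{"twist":[0,0,0],"slide":[-0.46,-0.83,0],"gripper":0},{"twist":[0,0,0],"slide":[-0.46,-0.83,0],"gripper":0},{"twist":[0,0,0],"slide":[-0.46,-0.83,0],"gripper":0},{"twist":[0,0,0],"slide":[-0.46,-0.83,0],"gripper":0},{"twist":[0,0,0],"slide":[-0.46,-0.83,0],"gripper":0},{"twist":[0,0,0],"slide":[-0.46,-0.83,0],"gripper":0}]'|sed -n 2p
python3 -m crank '[{"twist":[0,0,0],"slide":[-0.5,-0.81,0],"gripper":0},{"twist":[0,0,0],"slide":[0,0,0],"gripper":0},{"twist":[0,0,0],"slide":[0,0,0],"gripper":0},{"twist":[0,0,0],"slide":[0,0,0],"gripper":0}]'
python3 -c "
from h import *
v=snap('wrist','fl');X=cloud(v);k=(X[...,2]>34)&(X[...,2]<45)&(abs(X[...,0]-585)<25)&(abs(X[...,1]+34)<25)
print(np.nanpercentile(X[k],[1,50,99],axis=0).round(1),cv2.minEnclosingCircle(X[k][:,:2].astype(np.float32)))"
```

```text
position: [568.4, -1.2, 92.7]
time: 10.6
position: [584.4, -33.1, 93.4]
orientation: [[-0.995, 0.101, -0.002], [0.101, 0.995, 0.001], [0.003, 0.0, -1.0]]
contact_force: [0.7, 0.4, 1.0]
opening: 1.0
grip_force: 0.0
[[570.7 -48.   35.3]
 [585.  -33.3  37.6]
 [600.5 -18.7  39.2]] ((585.916259765625, -33.588172912597656), 16.20105743408203)
```

```bash
python3 -m crank '[{"twist":[0,0,0],"slide":[-0.04,-0.03,0.9],"gripper":0},{"twist":[0,0,0],"slide":[0,0,0.7],"gripper":0},{"twist":[0,0,0],"slide":[0,0,0.46],"gripper":0},{"twist":[0,0,0],"slide":[0,0,0],"gripper":1},{"twist":[0,0,0],"slide":[0,0,0],"gripper":1},{"twist":[0,0,0],"slide":[0,0,0],"gripper":1},{"twist":[0,0,0],"slide":[0,0,0],"gripper":1},{"twist":[0,0,0],"slide":[0,0,0],"gripper":1}]'
python3 -m crank '[{"twist":[0,0,0],"slide":[0,0,0],"gripper":1},{"twist":[0,0,0],"slide":[0,0,0],"gripper":1},{"twist":[0,0,0],"slide":[0,0,0],"gripper":1}]'
python3 -m crank '[{"twist":[0,0,0],"slide":[0,0,-0.6],"gripper":1},{"twist":[0,0,0],"slide":[0,0,-0.8],"gripper":1},{"twist":[0,0,0],"slide":[0,0,-0.4],"gripper":1},{"twist":[0,0,0],"slide":[0,0,0],"gripper":1},{"twist":[0,0,0],"slide":[0,0,0],"gripper":1},{"twist":[0,0,0],"slide":[0,0,0],"gripper":1}]'
```

```text
time: 11.45
position: [588.0, -35.2, 14.0]
orientation: [[-0.995, 0.102, 0.003], [0.102, 0.995, -0.0], [-0.003, 0.0, -1.0]]
contact_force: [-0.3, 1.5, 7.1]
opening: 0.356
grip_force: 59.5
time: 11.75
position: [588.0, -35.2, 13.9]
orientation: [[-0.995, 0.102, 0.003], [0.102, 0.995, -0.0], [-0.003, 0.0, -1.0]]
contact_force: [-0.0, 1.5, 6.2]
opening: 0.355
grip_force: 59.5
time: 12.35
position: [586.0, -35.3, 82.8]
orientation: [[-0.995, 0.102, -0.002], [0.102, 0.995, 0.0], [0.002, 0.0, -1.0]]
contact_force: [-0.5, 0.3, -3.8]
opening: 0.354
grip_force: 59.7
```

Flange held. The round dish is at (551,151): +1.35 in tool x, +4.55 in tool y.

```bash
python3 -m crank '[{"twist":[0,0,0],"slide":[0.27,0.91,0],"gripper":1},{"twist":[0,0,0],"slide":[0.27,0.91,0],"gripper":1},{"twist":[0,0,0],"slide":[0.27,0.91,0],"gripper":1},{"twist":[0,0,0],"slide":[0.27,0.91,0],"gripper":1},{"twist":[0,0,0],"slide":[0.27,0.91,0],"gripper":1},{"twist":[0,0,0],"slide":[0,0,0],"gripper":1},{"twist":[0,0,0],"slide":[0,0,0],"gripper":1},{"twist":[0,0,0],"slide":[0,0,0],"gripper":1}]'
python3 -c "
from h import *
snap('wrist','fl2')"
```

```text
time: 13.15
position: [551.6, 150.3, 83.3]
orientation: [[-0.995, 0.102, -0.001], [0.102, 0.995, -0.001], [0.001, -0.001, -1.0]]
contact_force: [1.3, 0.4, -2.8]
opening: 0.353
grip_force: 60.2
```

View pics/fl2.png

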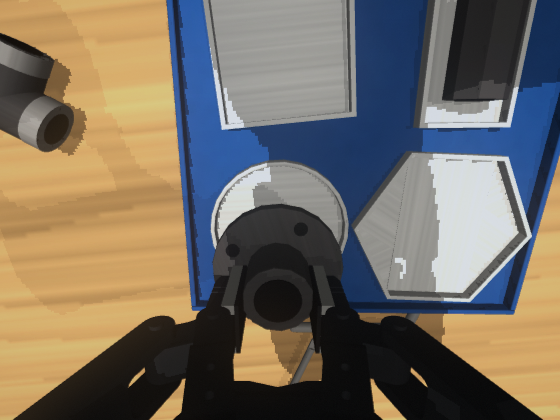

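fl2 shows the flange at (279,265), lined up with the round dish at column 280. Lowering.

```bash
python3 -m crank '[{"twist":[0,0,0],"slide":[0,0,0.6],"gripper":1},{"twist":[0,0,0],"slide":[0,0,0.6],"gripper":1},{"twist":[0,0,0],"slide":[0,0,0.36],"gripper":1},{"twist":[0,0,0],"slide":[0,0,0],"gripper":1},{"twist":[0,0,0],"slide":[0,0,0],"gripper":1}]'
python3 -m crank '[{"twist":[0,0,0],"slide":[0,0,0],"gripper":0.3},{"twist":[0,0,0],"slide":[0,0,0],"gripper":0.3},{"twist":[0,0,0],"slide":[0,0,0],"gripper":0.3},{"twist":[0,0,0],"slide":[0,0,0],"gripper":0.3},{"twist":[0,0,0],"slide":[0,0,-0.6],"gripper":0.2},{"twist":[0,0,0],"slide":[0,0,-1],"gripper":0},{"twist":[0,0,0],"slide":[0,0,-0.3],"gripper":0},{"twist":[0,0,0],"slide":[0,0,0],"gripper":0}]'
```

```text
time: 13.7
position: [552.0, 150.2, 21.9]
orientation: [[-0.995, 0.103, -0.0], [0.103, 0.995, -0.0], [0.0, -0.0, -1.0]]
contact_force: [0.1, 0.3, -2.0]
opening: 0.357
grip_force: 63.9
time: 14.5
position: [553.1, 151.4, 100.1]
orientation: [[-0.995, 0.102, 0.005], [0.102, 0.995, 0.001], [-0.005, 0.001, -1.0]]
contact_force: [0.5, 0.4, 0.7]
opening: 1.004
grip_force: 0.0
```

Tee next: +2.4 in tool x, -4.13 in tool y, turn +118.4°, to (440.6,-3.4).

```bash
python3 -m crank '[{"twist":[0,0,0],"slide":[0.48,-0.83,0],"gripper":0},{"twist":[0,0,0],"slide":[0.48,-0.83,0],"gripper":0},{"twist":[0,0,0],"slide":[0.48,-0.83,0],"gripper":0},{"twist":[0,0,0],"slide":[0.48,-0.83,0],"gripper":0},{"twist":[0,0,0],"slide":[0.48,-0.82,0],"gripper":0},{"twist":[0,0,1],"slide":[0,0,0],"gripper":0},{"twist":[0,0,1],"slide":[0,0,0],"gripper":0},{"twist":[0,0,1],"slide":[0,0,0],"gripper":0}]'|sed -n 2p
python3 -m crank '[{"twist":[0,0,1],"slide":[0,0,0],"gripper":0},{"twist":[0,0,1],"slide":[0,0,0],"gripper":0},{"twist":[0,0,1],"slide":[0,0,0],"gripper":0},{"twist":[0,0,1],"slide":[0,0,0],"gripper":0},{"twist":[0,0,1],"slide":[0,0,0],"gripper":0},{"twist":[0,0,1],"slide":[0,0,0],"gripper":0},{"twist":[0,0,1],"slide":[0,0,0],"gripper":0},{"twist":[0,0,1],"slide":[0,0,0],"gripper":0}]'|sed -n 2p
python3 -m crank '[{"twist":[0,0,1],"slide":[0,0,0],"gripper":0},{"twist":[0,0,1],"slide":[0,0,0],"gripper":0},{"twist":[0,0,1],"slide":[0,0,0],"gripper":0},{"twist":[0,0,0.8],"slide":[0,0,0],"gripper":0},{"twist":[0,0,0],"slide":[0,0,0],"gripper":0},{"twist":[0,0,0],"slide":[0,0,0],"gripper":0},{"twist":[0,0,0],"slide":[0,0,0],"gripper":0}]'
cat > obj.py <<'E'
import sys
from h import *
def obj(tag,cx,cy,zl=15,zh=45,rad=50):
    "measure outline of the thing near (cx,cy) in the last wrist picture, finger-bias removed"
    v=load(tag);X=cloud(v);Rt=v[2][:3,:3]@np.linalg.inv(r.camera_info('wrist')['hand_eye'][:3,:3])
    X=X-Rt@np.array([.6,.9,0])
    k=(X[...,2]>zl)&(X[...,2]<zh)&(np.hypot(X[...,0]-cx,X[...,1]-cy)<rad)
    k=cv2.morphologyEx(k.astype(np.uint8),cv2.MORPH_OPEN,np.ones((5,5)))
    n,l,st,ce=cv2.connectedComponentsWithStats(k);j=1+np.argmax(st[1:,4])
    q=X[l==j];rc=cv2.minAreaRect((q[:,:2]*10).astype(np.float32));b=cv2.boxPoints(rc)/10
    print("ctr",np.round(np.array(rc[0])/10,1),"size",np.round(np.array(rc[1])/10,1),"corners",b.round(1).tolist(),"ztop",np.percentile(q[:,2],97).round(1),"px",st[j])
E
python3 -c "
from obj import *
snap('wrist','t1');obj('t1',441,-3)"
```

```text
position: [438.3, -4.1, 96.6]
position: [438.4, -3.7, 96.4]
time: 16.8
position: [439.0, -3.8, 97.3]
orientation: [[0.561, 0.828, -0.001], [0.828, -0.561, 0.0], [-0.0, -0.001, -1.0]]
contact_force: [0.9, -1.0, -0.7]
opening: 1.001
grip_force: 0.0
ctr [440.4  -2.8] size [65.7 52.2] corners [[400.1000061035156, -14.600000381469727], [442.79998779296875, -44.70000076293945], [480.70001220703125, 9.100000381469727], [438.0, 39.099998474121094]] ztop 34.0 px [ 241  180   76   93 5181]
```

View pics/t1.png

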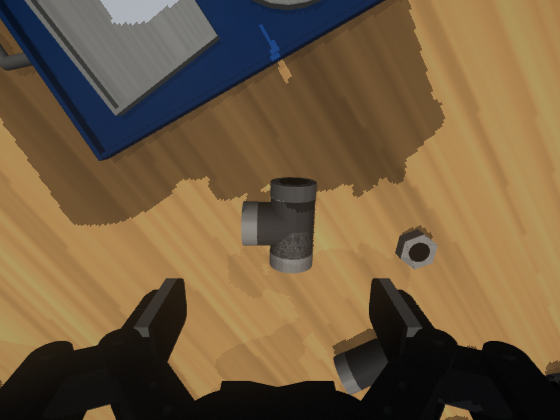

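t1 shows the tee upright at (280,225), branch to the left, square to the fingers. Descending to z 2 and gripping.

```bash
python3 -m crank '[{"twist":[0,0,0],"slide":[0.04,0.015,0.9],"gripper":0},{"twist":[0,0,0],"slide":[0,0,0.9],"gripper":0},{"twist":[0,0,0],"slide":[0,0,0.58],"gripper":0},{"twist":[0,0,0],"slide":[0,0,0],"gripper":1},{"twist":[0,0,0],"slide":[0,0,0],"gripper":1},{"twist":[0,0,0],"slide":[0,0,0],"gripper":1},{"twist":[0,0,0],"slide":[0,0,0],"gripper":1},{"twist":[0,0,0],"slide":[0,0,0],"gripper":1}]'
python3 -m crank '[{"twist":[0,0,0],"slide":[0,0,0],"gripper":1},{"twist":[0,0,0],"slide":[0,0,0],"gripper":1}]' | sed -n 2p
python3 -m crank '[{"twist":[0,0,0],"slide":[0,0,-0.6],"gripper":1},{"twist":[0,0,0],"slide":[0,0,-0.8],"gripper":1},{"twist":[0,0,0],"slide":[0,0,-0.6],"gripper":1},{"twist":[0,0,0],"slide":[0,0,0],"gripper":1},{"twist":[0,0,0],"slide":[0,0,0],"gripper":1},{"twist":[0,0,0],"slide":[0,0,0],"gripper":1}]'
```

```text
time: 17.65
position: [441.6, -3.0, 3.7]
orientation: [[0.562, 0.827, 0.003], [0.827, -0.562, -0.0], [0.001, 0.002, -1.0]]
contact_force: [-1.1, -0.1, 6.0]
opening: 0.589
grip_force: 63.3
position: [441.7, -3.0, 3.7]
time: 18.45
position: [440.0, -2.8, 81.6]
orientation: [[0.563, 0.827, -0.002], [0.827, -0.563, 0.0], [-0.001, -0.002, -1.0]]
contact_force: [-0.4, 0.5, -2.3]
opening: 0.592
grip_force: 63.9
```

Tee held. Carrying it to the six-sided dish at (564.5,266.2): +7.31 in tool x, -1.21 in tool y.

```bash
python3 -m crank '[{"twist":[0,0,0],"slide":[0.91,-0.15,0],"gripper":1},{"twist":[0,0,0],"slide":[0.91,-0.15,0],"gripper":1},{"twist":[0,0,0],"slide":[0.91,-0.15,0],"gripper":1},{"twist":[0,0,0],"slide":[0.91,-0.15,0],"gripper":1},{"twist":[0,0,0],"slide":[0.92,-0.15,0],"gripper":1},{"twist":[0,0,0],"slide":[0.92,-0.15,0],"gripper":1},{"twist":[0,0,0],"slide":[0.92,-0.15,0],"gripper":1},{"twist":[0,0,0],"slide":[0.92,-0.16,0],"gripper":1}]'|sed -n 2p
python3 -m crank '[{"twist":[0,0,0],"slide":[0,0,0],"gripper":1},{"twist":[0,0,0],"slide":[0,0,0],"gripper":1},{"twist":[0,0,0],"slide":[0,0,0],"gripper":1}]'
python3 -c "
from h import *
snap('wrist','t2')"
```

```text
position: [565.1, 267.6, 80.3]
time: 19.55
position: [564.5, 265.4, 81.1]
orientation: [[0.563, 0.826, -0.003], [0.826, -0.563, -0.001], [-0.003, -0.002, -1.0]]
contact_force: [-0.2, -1.0, -3.1]
opening: 0.593
grip_force: 63.7
```

View pics/t2.png

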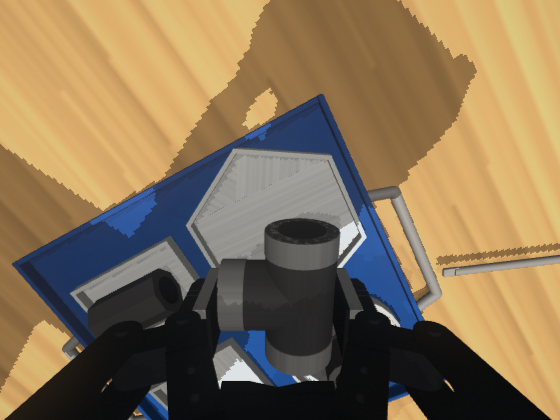

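t2 shows the tee over the hexagon, with the dish centred near column 277. Lowering to z 10.7 and letting go.

```bash
python3 -m crank '[{"twist":[0,0,0],"slide":[0,0,0.7],"gripper":1},{"twist":[0,0,0],"slide":[0,0,0.7],"gripper":1},{"twist":[0,0,0],"slide":[0,0,0.36],"gripper":1},{"twist":[0,0,0],"slide":[0,0,0],"gripper":1},{"twist":[0,0,0],"slide":[0,0,0],"gripper":1}]'
python3 -m crank '[{"twist":[0,0,0],"slide":[0,0,0],"gripper":0.2},{"twist":[0,0,0],"slide":[0,0,0],"gripper":0.2},{"twist":[0,0,0],"slide":[0,0,0],"gripper":0.2},{"twist":[0,0,0],"slide":[0,0,-0.6],"gripper":0.2},{"twist":[0,0,0],"slide":[0,0,-1],"gripper":0},{"twist":[0,0,0],"slide":[0,0,-0.8],"gripper":0},{"twist":[0,0,0],"slide":[0,0,0],"gripper":0},{"twist":[0,0,0],"slide":[0,0,0],"gripper":0}]'
```

```text
time: 20.1
position: [565.8, 265.9, 12.4]
orientation: [[0.563, 0.826, 0.0], [0.826, -0.563, -0.0], [0.0, 0.0, -1.0]]
contact_force: [0.7, -0.3, -2.4]
opening: 0.59
grip_force: 73.4
time: 20.9
position: [565.9, 266.6, 109.2]
orientation: [[0.563, 0.827, 0.002], [0.827, -0.563, 0.001], [0.002, 0.001, -1.0]]
contact_force: [0.2, 0.2, -0.3]
opening: 0.998
grip_force: 0.0
```

Elbow next: -13.24 in tool x, +5.44 in tool y, then turn -39°.

```bash
python3 -m crank '[{"twist":[0,0,0],"slide":[-0.88,0.36,0],"gripper":0},{"twist":[0,0,0],"slide":[-0.88,0.36,0],"gripper":0},{"twist":[0,0,0],"slide":[-0.88,0.36,0],"gripper":0},{"twist":[0,0,0],"slide":[-0.88,0.36,0],"gripper":0},{"twist":[0,0,0],"slide":[-0.88,0.36,0],"gripper":0},{"twist":[0,0,0],"slide":[-0.88,0.36,0],"gripper":0},{"twist":[0,0,0],"slide":[-0.88,0.36,0],"gripper":0},{"twist":[0,0,0],"slide":[-0.88,0.36,0],"gripper":0}]'|sed -n 2p
python3 -m crank '[{"twist":[0,0,0],"slide":[-0.88,0.36,0],"gripper":0},{"twist":[0,0,0],"slide":[-0.88,0.36,0],"gripper":0},{"twist":[0,0,0],"slide":[-0.88,0.36,0],"gripper":0},{"twist":[0,0,0],"slide":[-0.88,0.36,0],"gripper":0},{"twist":[0,0,0],"slide":[-0.88,0.36,0],"gripper":0},{"twist":[0,0,0],"slide":[-0.9,0.38,0],"gripper":0},{"twist":[0,0,0],"slide":[-0.9,0.38,0],"gripper":0},{"twist":[0,0,-0.9],"slide":[0,0,0],"gripper":0}]'|sed -n 2p
python3 -m crank '[{"twist":[0,0,-1],"slide":[0,0,0],"gripper":0},{"twist":[0,0,-1],"slide":[0,0,0],"gripper":0},{"twist":[0,0,-1],"slide":[0,0,0],"gripper":0},{"twist":[0,0,-1],"slide":[0,0,0],"gripper":0},{"twist":[0,0,0],"slide":[0,0,0],"gripper":0},{"twist":[0,0,0],"slide":[0,0,0],"gripper":0},{"twist":[0,0,0],"slide":[0,0,0],"gripper":0}]'
python3 -c "
from obj import *
snap('wrist','e1');obj('e1',448,-299)"
```

```text
position: [500.9, -32.4, 106.8]
position: [446.0, -297.8, 106.7]
time: 23.2
position: [447.2, -293.6, 107.6]
orientation: [[-0.084, 0.996, -0.001], [0.996, 0.084, 0.001], [0.001, -0.001, -1.0]]
contact_force: [0.0, -0.0, -0.9]
opening: 1.002
grip_force: 0.0
ctr [ 449.  -301.1] size [52.3 53.2] corners [[421.5, -275.79998779296875], [424.20001220703125, -328.8999938964844], [476.3999938964844, -326.29998779296875], [473.70001220703125, -273.20001220703125]] ztop 34.0 px [ 244  196   69   74 3932]
```

View pics/e1.png

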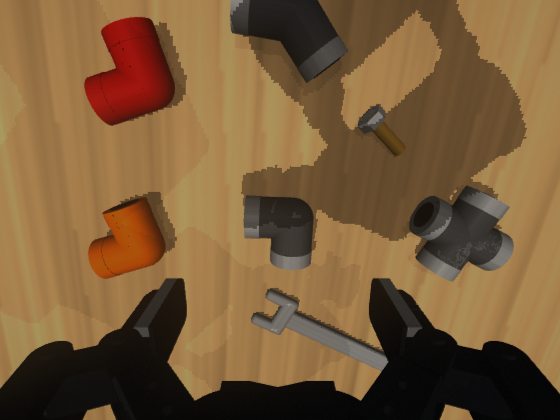

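e1 shows the elbow at (280,232), legs left and down, square to the fingers, with the wrench below and clear. Descending.

```bash
python3 -m crank '[{"twist":[0,0,0.1],"slide":[-0.015,0.04,0.9],"gripper":0},{"twist":[0,0,0],"slide":[0,0,0.9],"gripper":0},{"twist":[0,0,0],"slide":[0,0,0.84],"gripper":0},{"twist":[0,0,0],"slide":[0,0,0],"gripper":1},{"twist":[0,0,0],"slide":[0,0,0],"gripper":1},{"twist":[0,0,0],"slide":[0,0,0],"gripper":1},{"twist":[0,0,0],"slide":[0,0,0],"gripper":1},{"twist":[0,0,0],"slide":[0,0,0],"gripper":1}]'
python3 -m crank '[{"twist":[0,0,0],"slide":[0,0,0],"gripper":1},{"twist":[0,0,0],"slide":[0,0,0],"gripper":1}]' | sed -n 2p
python3 -m crank '[{"twist":[0,0,0],"slide":[0,0,-0.6],"gripper":1},{"twist":[0,0,0],"slide":[0,0,-0.8],"gripper":1},{"twist":[0,0,0],"slide":[0,0,-0.8],"gripper":1},{"twist":[0,0,1],"slide":[0,0,0],"gripper":1},{"twist":[0,0,0.3],"slide":[0,0,0],"gripper":1},{"twist":[0,0,0],"slide":[0,0,0],"gripper":1},{"twist":[0,0,0],"slide":[0,0,0],"gripper":1},{"twist":[0,0,0],"slide":[0,0,0],"gripper":1}]'
```

```text
time: 24.05
position: [450.0, -295.1, 4.2]
orientation: [[-0.072, 0.997, 0.003], [0.997, 0.072, -0.002], [-0.002, 0.002, -1.0]]
contact_force: [-0.6, 1.0, 5.9]
opening: 0.584
grip_force: 62.7
position: [449.9, -295.1, 4.2]
time: 25.05
position: [449.0, -294.2, 90.4]
orientation: [[0.108, 0.994, -0.0], [0.994, -0.108, 0.0], [0.0, -0.0, -1.0]]
contact_force: [0.3, -0.1, -0.8]
opening: 0.587
grip_force: 63.0
```

Elbow held. Carrying it to the square dish: +11.54 in tool x, -1.57 in tool y.

```bash
python3 -m crank '[{"twist":[0,0,0],"slide":[0.96,-0.13,0],"gripper":1},{"twist":[0,0,0],"slide":[0.96,-0.13,0],"gripper":1},{"twist":[0,0,0],"slide":[0.96,-0.13,0],"gripper":1},{"twist":[0,0,0],"slide":[0.96,-0.13,0],"gripper":1},{"twist":[0,0,0],"slide":[0.96,-0.13,0],"gripper":1},{"twist":[0,0,0],"slide":[0.96,-0.13,0],"gripper":1},{"twist":[0,0,0],"slide":[0.96,-0.13,0],"gripper":1},{"twist":[0,0,0],"slide":[0.96,-0.13,0],"gripper":1}]'|sed -n 2p
python3 -m crank '[{"twist":[0,0,0],"slide":[0.96,-0.13,0],"gripper":1},{"twist":[0,0,0],"slide":[0.96,-0.13,0],"gripper":1},{"twist":[0,0,0],"slide":[0.96,-0.13,0],"gripper":1},{"twist":[0,0,0],"slide":[0.98,-0.13,0],"gripper":1},{"twist":[0,0,0],"slide":[0,0,0],"gripper":1},{"twist":[0,0,0],"slide":[0,0,0],"gripper":1},{"twist":[0,0,0],"slide":[0,0,0],"gripper":1}]'
python3 -c "
from h import *
snap('wrist','e2')"
```

```text
position: [440.9, 17.1, 90.5]
time: 26.55
position: [437.1, 170.7, 90.4]
orientation: [[0.109, 0.994, -0.0], [0.994, -0.109, -0.0], [-0.0, -0.0, -1.0]]
contact_force: [-0.3, 0.2, -1.0]
opening: 0.589
grip_force: 62.9
```

View pics/e2.png

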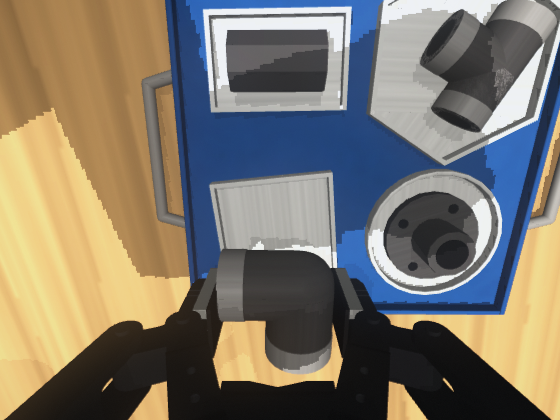

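e2 shows the elbow (cols 218–335) over the square dish (211–337), with the coupling, tee and flange lying in theirs. Lowering and letting go.

```bash
python3 -m crank '[{"twist":[0,0,0],"slide":[0,0,0.8],"gripper":1},{"twist":[0,0,0],"slide":[0,0,0.8],"gripper":1},{"twist":[0,0,0],"slide":[0,0,0.38],"gripper":1},{"twist":[0,0,0],"slide":[0,0,0],"gripper":1},{"twist":[0,0,0],"slide":[0,0,0],"gripper":1}]'
python3 -m crank '[{"twist":[0,0,0],"slide":[0,0,0],"gripper":0.25},{"twist":[0,0,0],"slide":[0,0,0],"gripper":0.25},{"twist":[0,0,0],"slide":[0,0,0],"gripper":0.25},{"twist":[0,0,0],"slide":[0,0,-0.6],"gripper":0.25},{"twist":[0,0,0],"slide":[0,0,-1],"gripper":0},{"twist":[0,0,0],"slide":[0,0,-1],"gripper":0},{"twist":[0,0,0],"slide":[0,0,-1],"gripper":0},{"twist":[0,0,0],"slide":[0,0,-1],"gripper":0}]'
python3 -m crank '[{"twist":[0,0,0],"slide":[0.9,0,0],"gripper":0},{"twist":[0,0,0],"slide":[0.9,0,0],"gripper":0},{"twist":[0,0,0],"slide":[0,0.9,0],"gripper":0},{"twist":[0,0,0],"slide":[0,0.9,0],"gripper":0},{"twist":[0,0,0],"slide":[0,0,0],"gripper":0},{"twist":[0,0,0],"slide":[0,0,0],"gripper":0},{"twist":[0,0,0],"slide":[0,0,0],"gripper":0}]'
python3 -c "
from obj import *
snap('wrist','z1')
for n,x,y in [('tee',564,266),('elbow',436,164),('coupling',449,279),('flange',551,151)]: print(n);obj('z1',x,y,20,60)
"
```

```text
time: 27.1
position: [437.4, 170.3, 11.1]
orientation: [[0.11, 0.994, -0.0], [0.994, -0.11, -0.0], [-0.0, -0.0, -1.0]]
contact_force: [0.1, -0.1, -1.6]
opening: 0.586
grip_force: 69.6
time: 27.9
position: [436.9, 171.3, 197.4]
orientation: [[0.109, 0.994, 0.001], [0.994, -0.109, 0.0], [0.0, 0.001, -1.0]]
contact_force: [1.6, 0.0, -1.0]
opening: 0.997
grip_force: 0.0
time: 28.6
position: [515.6, 235.0, 195.3]
orientation: [[0.109, 0.994, -0.001], [0.994, -0.109, -0.0], [-0.0, -0.001, -1.0]]
contact_force: [-0.8, 0.7, -0.5]
opening: 1.002
grip_force: 0.0
tee
ctr [565.8 266.1] size [64.7 51.9] corners [[526.0999755859375, 254.10000610351562], [568.7999877929688, 224.8000030517578], [605.5, 278.1000061035156], [562.7999877929688, 307.5]] ztop 40.2 px [ 297  128   68   72 2926]
elbow
ctr [437.3 164.5] size [53.3 52. ] corners [[408.29998779296875, 141.10000610351562], [459.8999938964844, 134.89999389648438], [466.29998779296875, 187.8000030517578], [414.70001220703125, 194.10000610351562]] ztop 40.1 px [ 185  242   53   52 2076]
coupling
ctr [448.8 278.3] size [31.6 57.1] corners [[418.6000061035156, 265.79998779296875], [475.3999938964844, 259.3999938964844], [478.8999938964844, 290.8999938964844], [422.1000061035156, 297.20001220703125]] ztop 40.4 px [ 171  143   64   34 2104]
flange
ctr [548.9 150.8] size [30.9 30.8] corners [[532.4000244140625, 136.5], [563.2000122070312, 134.3000030517578], [565.2999877929688, 165.1999969482422], [534.5, 167.3000030517578]] ztop 44.8 px [303 253  31  35 885]
```

View pics/z1.png

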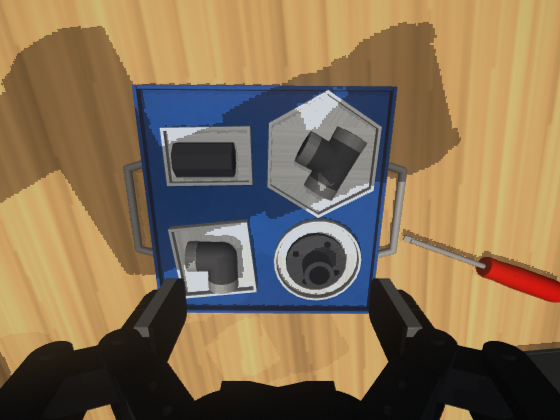

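z1 shows all four fittings flat in their dishes: coupling (203,158), tee (330,158), elbow (213,262), flange (318,262). Their tops are 6 mm above the bench readings, and each lies within 3 mm of its dish centre. Handing in.

```bash
python3 -c "
from rig import r
print(r.job_done())"
```

```text
the job is handed in; nothing more can be done
None
```

The job is handed in at about 29 s of the 102 s allowed: the tee, elbow, coupling and flange each measured flat and within about 3 mm of their dish centres; I didn't re-measure the cross and bend, but the arm made no contact with them.

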